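# Take a bore gauge reading at the inspection bench

## Task

Take a reading of the steel sleeve standing in the bench bore gauge: first switch the rocker on by pressing its raised half right down, then push the round cap on top of the gauge down as far as it goes, and last press the square key fully down with the fingertips and finish while still holding it down. It is all pressing work for closed fingertips, so pick nothing up: the sleeve stays in its nest, the round key is not pressed, and everything else on the bench stays where it is.

Things in the scene. Friction and masses are not known exactly. Their poses are not given: they have to be found in the camera images.
- rocker_box: the rocker switch's grey box 90 (x) by 85 (y) by 40 mm high, fixed to the bench (it may stand turned up to 20 degrees). Origin: centre of its underside; +x away from the robot, z up. In it sits the black rocker, a shallow V 66 long (along the box's x) by 40 wide, each half 33 long, pivoting 46 mm above the bench about the box's y axis
- rocker (a joint): tilt of the rocker, rad: about 0 (0 to 0.03) = off, its near half level and its far (+x) half raised; 0.36 = on, against its stop, far half down and level, near half raised. Pressed on the raised half it goes over with a friction of 0.06 N m (about 3 N at 22 mm from the pivot, more nearer to it) and stays where it is left
- rocker_raised_half (a point): point on the rocker's upper face, towards the middle of the half that is raised at the start, 22 mm from the pivot; moves with the rocker. Height 63 mm above the bench at 0 (the half's outer end, 33 mm from the pivot, is at 67 mm), 56 mm and level at 0.36
- gauge: bench bore gauge, fixed: grey base 130 by 85 by 20 mm high reaching from 45 mm nearer to 85 mm farther than the origin along its x; column at the far end (62 mm behind the origin), arm over the middle with its top 131 mm above the bench. Origin: on the bench under the axis of nest, sleeve and plunger; +x away from the robot, z up
- quill (a joint): how far the gauge's vertical plunger is pushed down, m: 0 to 0.008 at the start; 0.035 = fully down, on its stop, with the plug in the sleeve's bore. Takes about 6 N to push and stays where it is left
- gauge_cap_top (a point): centre of the flat top of the black round cap, 44 mm across, on the upper end of the plunger; moves with it, 186 mm above the bench at 0, 151 mm fully down. Push straight down
- sleeve: steel sleeve to be measured, 40 mm across, 27 mm bore, 50 tall, standing loose in the ring-shaped nest on the gauge's base, 20 mm above the bench. Origin: centre of its underside
- square_box: the reading key's grey box 90 (x) by 85 (y) by 40 mm high, fixed to the bench (it may stand turned up to 20 degrees). Origin: centre of its underside; +x away from the robot, z up. On top is the black square key
- square_key (a joint): how far the square key is pressed, m: 0 = up, 0.008 = fully down, on its stop. A spring brings it up when let go: 1 N at the top, 6 N fully down
- square_key_top (a point): centre of the flat top of the black square key, 40 by 40 mm; moves with it, 56 mm above the bench when up, 48 mm when down
- round_box: the round key's grey box 90 (x) by 85 (y) by 40 mm high, fixed to the bench (it may stand turned up to 20 degrees). Origin: centre of its underside; +x away from the robot, z up. On top is a black round key, 42 mm across: not to be pressed
- round_key (a joint): how far the round key is pressed, m: 0 = up, 0.008 = fully down; same spring as the square key
- round_key_top (a point): centre of the flat top of the black round key, 56 mm above the bench when up
- pin: stepped steel pin standing on the bench, 58 tall, 28 wide at the foot (mm); bystander. Origin: its underside
- spare_sleeve: spare steel sleeve standing on the bench, 32 across, 45 tall (mm); bystander. Origin: its underside
- brass_bush: brass bush, 32 across, 22 tall (mm); bystander. Origin: its underside
- oil_bottle: white oil bottle, 56 across, 130 tall (mm); bystander. Origin: its underside
- brush: hand brush with a wooden handle, lying along y across the far side of the bench (mm); bystander. Origin: its underside
- wrench: steel wrench, lying along y across the far side of the bench (mm); bystander. Origin: its underside
- setting_disc: solid steel disc, 48 across, 24 tall (mm); bystander. Origin: its underside

How it is judged:
By the outcome, as a careful person would: the job done as asked, in the order asked, and still so for the second after the job is handed in, while the arm keeps its last pose, push and grip.
It also fails if it takes over 64 s, if anything falls off the work surface, if the arm or the gripper's body presses on something with over 40 N, if the wrist force passes 120 N, or if a joint passes its speed limit or range.

## Robot

A 7-joint arm with a two-finger parallel gripper is mounted at the origin on the work surface. World frame = base frame: x ahead of the robot, y to its left, z up, the work surface at z = 0. Lengths are in m, angles in rad, forces in N, time in s.
With the tool pointing down it reaches from about 0.4 to 0.85 m from the base axis. Payload 4.5 kg.
Tool frame: the origin (TCP) lies on the centre line of the jaws, within the pads' length; the fingertips stand 25 mm ahead of it and the grasp point (between the pads) lies 6 mm ahead of it; z points along the fingers, y is the direction in which the jaws open and shut (so a half turn about z gives the same grasp; the last joint's range is limited). The gripper opens to 88 mm and grips with 3 to 60 N. Pads are 18 mm wide; open, the fingers measure 123 mm over their backs; the gripper's body (75 mm by 187 mm) begins 45 mm behind the grasp point.
Start: joints at [1.291, 0.689, -0.195, 1.565, 0.157, 0.902, -0.215], TCP at [0.193, -0.594, 0.264] pointing down, gripper open.
Joint ranges: [-3.01, 3.01], [-0.46, 2.08], [-1.47, 1.51], [0.13, 2.56], [-1, 4.14], [0.04, 2.09], [-2.66, 2.66]. Speed limits (rad/s): [2.57, 2.57, 3.14, 3.14, 3.14, 3.14, 3.14].

## Interface

Orientations are given as a unit quaternion [x, y, z, w].
In Python, from plant import r, eyes gives the robot as it stands.
- The arm moves only by the tool servo_tool, never from a script. Its argument "deltas" is a list of rows, each an object of numbers: "dx", "dy", "dz": the shift along the tool's x, y, z in units of 60 mm (1.0 is 60 mm); "ax", "ay", "az": the turn, a rotation vector about the tool's x, y, z in units of 6 degrees (1.0 is 6 degrees); "hand": the finger opening in mm, from 0 to 88.1. A call has 1 to 10 rows; each row is the pose to reach, as a shift and turn from the pose commanded when the call began, along the tool's axes at that moment; what a row does not reach only later rows make up. A row lasts 1/8 s, in which the tool goes at most 62.5 mm and 10.7 degrees, less where a joint would pass 70% of its speed; a pose out of reach is approached as far as the arm can. A call with a gripper value outside its range is refused whole. The fingers move at their own pace and stop on an object; "newtons" is the grip in N (left out, the last holds). Time passes only in rows, so rows that repeat a pose let the fingers close. It gives the time, the measured TCP pose, the force and the opening at its end, in the units of the state.
- r.get_state(): the state, without advancing time (a new reading comes with each control period).
- eyes.snapshot(name): name is "scene" or "top" or "wrist"; returns (picture, depth): 420x560x3 uint8, red, green, blue; 420x560 float32, m along the optical axis (not along the pixel's ray), 0 where there is no reading.
- eyes.camera_model(name): a dict with "fx", "fy", "cx", "cy" (pixels), "pose" (4x4, takes a point from camera to world coordinates). Camera axes: x right, y up, looking along -z (the intrinsics and any distortion apply to the point x, -y, -z); pixel columns grow to the right and rows downward; lengths in m; the calibration is good to about 2 mm. A picture is of the moment at which its call begins: read the wrist's pose just before it. camera_model takes no time and is no camera call; for the wrist camera it gives the pose at the moment of the call.
- r.finish_job(): hands the job in, once; it reports no verdict.
The state is a dict: "clock": time; "q": joint angles; "qd": joint speeds; "joint_torque": joint torques, N m; "tool_pos": TCP position; "eef_rot": TCP orientation; "contact_force": force on the tool from outside, world axes, zero at the start; "moment": the same for the moment, N m; "opening": opening from 0.0 (shut) to 1.0 (fully open).
Only numpy, scipy, OpenCV 4.12 (cv2) and the standard library are available. Lean on these libraries where they do the work, as an engineer would, in place of code of your own. Each camera call takes 0.05 s, during which the arm holds its last target.

## Working session

There is one attempt and no reset: what is moved stays moved. The work goes in short steps, Python scripts to look and compute and a tool call to move; the robot and the scene stay as the last step left them, time stands still between calls to the robot, and variables do not carry over. Pictures are saved under pics/ and viewed, and the job is handed in when it is done.

Besides the shell and the picture viewer there is one more tool, called by a JSON object that holds its "name" and its "arguments". servo_tool: Moves the arm, as the interface text tells. Its arguments: {"type":"object","properties":{"deltas":{"type":"array","items":{"type":"object","properties":{"dx":{"type":"number"},"dy":{"type":"number"},"dz":{"type":"number"},"ax":{"type":"number"},"ay":{"type":"number"},"az":{"type":"number"},"hand":{"type":"number"}}}},"newtons":{"type":"number"}},"required":["deltas"]}

```bash
mkdir -p pics; ls
python3 - <<'E'
from plant import r, eyes
import cv2, numpy as np
s=r.get_state(); print(s)
for n in ("scene","top"):
    im,d=eyes.snapshot(n); cv2.imwrite(f"pics/{n}0.png",im[:,:,::-1]); np.savez(f"pics/{n}0.npz",im=im,d=d)
    print(n,eyes.camera_model(n))
E
```

```text
pics
{'clock': 0.0, 'q': array([ 1.29080758,  0.68999474, -0.19451259,  1.5663164 ,  0.15730578,
        0.9024848 , -0.21512335]), 'qd': array([-3.81887923e-04,  1.40322123e-03, -1.02534800e-03, -1.24213102e-04,
       -5.40952179e-04,  5.07944792e-05, -7.89021792e-04]), 'joint_torque': array([-1.89992929e-04, -5.27570021e+01, -1.26637559e+00, -1.53428078e+01,
       -5.25164197e-02,  6.63689832e-03,  1.40551952e-04]), 'tool_pos': array([ 0.19269435, -0.59395325,  0.2629106 ]), 'eef_rot': array([ 9.87712199e-01,  1.56281131e-01, -2.06689911e-04, -8.81750752e-04]), 'contact_force': array([-0.41728869,  1.07614826,  0.08246514]), 'moment': array([ 0.02530042, -0.00398153, -0.02443269]), 'opening': 1.001231042241367}
scene {'fx': 517.1354459280014, 'fy': 517.1354459280014, 'cx': 282.4926854595546, 'cy': 219.99564011777247, 'pose': array([[ 0.75009186, -0.51369581,  0.41650789,  1.09427373],
       [ 0.66131656,  0.5780966 , -0.47797984, -0.58336688],
       [ 0.00475445,  0.63397235,  0.7733411 ,  1.08802578],
       [ 0.        ,  0.        ,  0.        ,  1.        ]])}
top {'fx': 392.64953989362266, 'fy': 392.64953989362266, 'cx': 278.92446944108815, 'cy': 207.64726022624396, 'pose': array([[-0.0145998 ,  0.99746396, -0.06965979,  0.50385282],
       [-0.99966026, -0.01606534, -0.0205249 , -0.01651301],
       [-0.02159195,  0.06933647,  0.99735964,  1.29361568],
       [ 0.        ,  0.        ,  0.        ,  1.        ]])}
```

View pics/scene0.png

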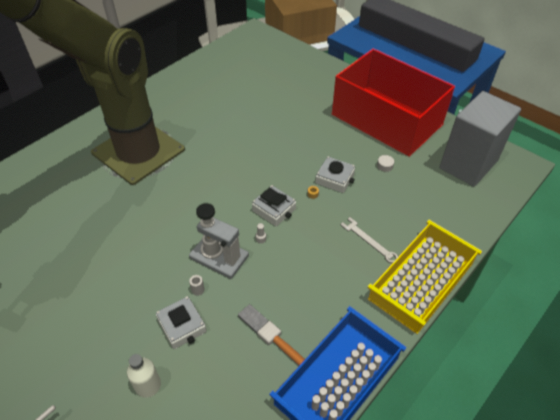

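View pics/top0.png

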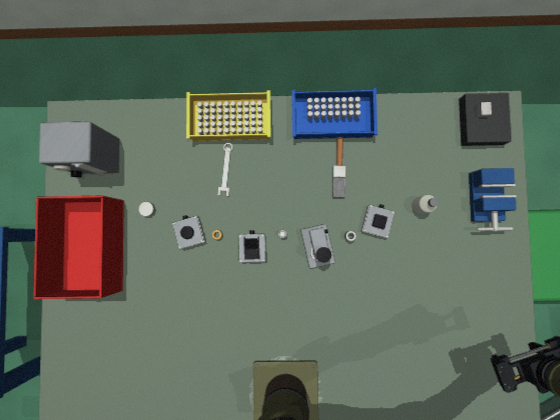

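The scene view shows the round key box at (336,172), the rocker at (273,203), the gauge at (215,245) and the square key at (180,318). In the top view they are at (188,232), (252,247), (318,247) and (378,221). I'll zoom in and measure.

```bash
cat > h.py <<'E'
import numpy as np, cv2
def cast(m,u,v,z):
    P=np.array(m['pose']); d=np.array([(u-m['cx'])/m['fx'],-(v-m['cy'])/m['fy'],-1.0]); d=P[:3,:3]@d; o=P[:3,3]
    return o+d*(z-o[2])/d[2]
def ray(m,u,v):
    P=np.array(m['pose']); d=P[:3,:3]@np.array([(u-m['cx'])/m['fx'],-(v-m['cy'])/m['fy'],-1.0]); return P[:3,3],d/np.linalg.norm(d)
def tri(r1,r2):
    A=np.zeros((3,3));b=np.zeros(3)
    for o,d in (r1,r2):
        M=np.eye(3)-np.outer(d,d);A+=M;b+=M@o
    p=np.linalg.solve(A,b); return p,[np.linalg.norm((np.eye(3)-np.outer(d,d))@(p-o)) for o,d in (r1,r2)]
def dark(im,box,th=60):
    x0,y0,x1,y1=box; g=im[y0:y1,x0:x1].max(2); m=(g<th).astype(np.uint8)
    n,l,st,c=cv2.connectedComponentsWithStats(m)
    return [(st[i,4],(c[i]+[x0,y0]).round(2).tolist(),(st[i,:4]+[x0,y0,0,0]).tolist()) for i in range(1,n) if st[i,4]>15]
E
python3 - <<'E'
from plant import eyes
from h import *
S=np.load('pics/scene0.npz');T=np.load('pics/top0.npz')
a=cv2.resize(T['im'][190:280,150:450],None,fx=2.6,fy=2.6,interpolation=cv2.INTER_CUBIC)
b=cv2.resize(S['im'][140:360,140:380],None,fx=2.5,fy=2.5,interpolation=cv2.INTER_CUBIC)
cv2.imwrite('pics/t1.png',a[:,:,::-1]);cv2.imwrite('pics/s1.png',b[:,:,::-1])
for th in (45,60): print(th,'top',*dark(T['im'],(150,190,450,280),th),'scene',*dark(S['im'],(140,140,380,360),th),sep='\n')
E
```

```text
45
top
(np.int32(121), [379.49, 221.35], [373, 215, 14, 14])
(np.int32(88), [186.22, 232.52], [181, 227, 12, 12])
(np.int32(139), [250.77, 243.93], [245, 239, 14, 15])
(np.int32(54), [325.78, 256.02], [318, 249, 13, 13])
scene
(np.int32(99), [335.56, 167.45], [330, 163, 12, 10])
(np.int32(215), [272.77, 197.34], [262, 190, 24, 15])
(np.int32(190), [205.34, 211.4], [198, 205, 16, 14])
(np.int32(234), [178.82, 315.8], [169, 307, 21, 19])
(np.int32(27), [190.59, 339.74], [188, 337, 6, 6])
60
top
(np.int32(152), [379.19, 221.24], [372, 214, 15, 15])
(np.int32(123), [186.78, 232.31], [181, 227, 13, 12])
(np.int32(276), [251.37, 248.4], [244, 239, 15, 20])
(np.int32(169), [323.33, 254.51], [316, 248, 15, 14])
scene
(np.int32(336), [147.83, 148.87], [140, 140, 19, 22])
(np.int32(120), [335.62, 167.21], [329, 162, 14, 11])
(np.int32(264), [272.61, 197.27], [261, 189, 25, 17])
(np.int32(219), [205.12, 211.32], [197, 204, 17, 16])
(np.int32(20), [287.9, 214.95], [286, 213, 5, 5])
(np.int32(22), [223.23, 243.18], [221, 241, 6, 6])
(np.int32(269), [178.77, 315.74], [169, 306, 21, 21])
(np.int32(37), [190.54, 339.76], [188, 336, 6, 8])
```

View pics/t1.png

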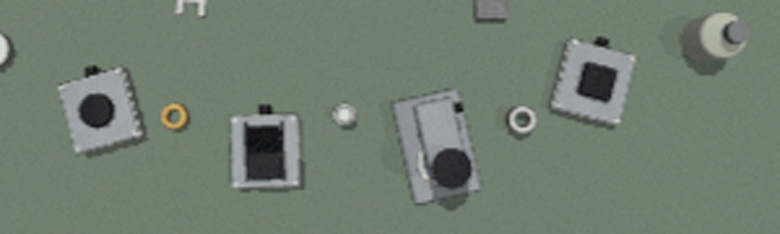

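View pics/s1.png

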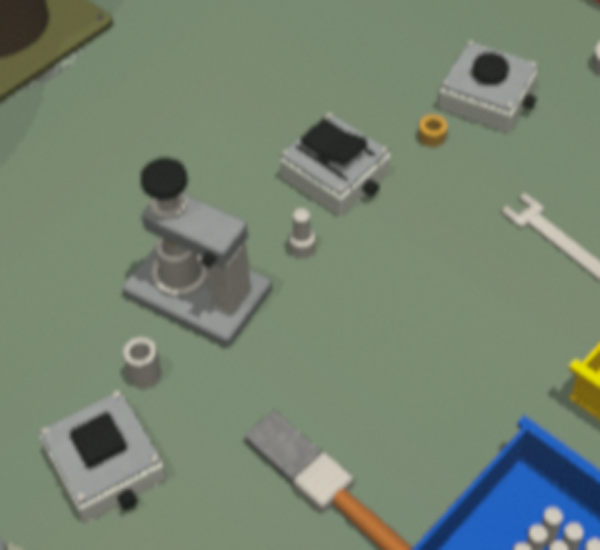

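The top crop shows the round key, rocker (darker far half), gauge with cap, and square key from left to right. The scene crop agrees. Next I'll triangulate.

Run:
```python
from plant import eyes
from h import *
mt,ms=eyes.camera_model('top'),eyes.camera_model('scene')
S=np.load('pics/scene0.npz');T=np.load('pics/top0.npz')
for n,t,s,z in (('square',(379.3,221.25),(178.8,315.75),.056),('round',(186.8,232.3),(335.6,167.2),.056),('cap',(323.33,254.5),(205.15,211.35),.183),('rocker',(251.4,248.4),(272.6,197.3),.058)):
    p,e=tri(ray(mt,*t),ray(ms,*s)); print(n,p.round(4),np.round(e,4),'top@z',cast(mt,*t,z).round(4),'scene@z',cast(ms,*s,z).round(4))
    for m,(u,v),D in ((mt,t,T['d']),(ms,s,S['d'])):
        d=np.median(D[int(v)-2:int(v)+4,int(u)-2:int(u)+4]); P=m['pose']
        print('   depth',(P[:3,:3]@np.array([(u-m['cx'])/m['fx']*d,-(v-m['cy'])/m['fy']*d,-d])+P[:3,3]).round(4))
# box orientations: light-grey mask in top
im=T['im'].astype(int)
g=((im.max(2)-im.min(2)<14)&(im.max(2)>125)) | (im.max(2)<60)
for n,b in (('square',(358,200,400,243)),('round',(168,212,208,253)),('rocker',(234,228,272,268))):
    x0,y0,x1,y1=b; m=g[y0:y1,x0:x1].astype(np.uint8); m=cv2.morphologyEx(m,cv2.MORPH_OPEN,np.ones((6,6)))
    c=max(cv2.findContours(m,0,2)[0],key=cv2.contourArea)
    R=cv2.minAreaRect(c); pts=cv2.boxPoints(R)+[x0,y0]; w=np.array([cast(mt,*q,.04) for q in pts]); e=np.diff(np.vstack([w,w[:1]]),axis=0)
    print(n,'c',w.mean(0).round(4),'len',np.linalg.norm(e,axis=1).round(4),'yaw',np.degrees(np.arctan2(e[:,1],e[:,0])).round(1))
```

```text
square [ 0.5434 -0.3062  0.0483] [0.001 0.001] top@z [ 0.5425 -0.3052  0.056 ] scene@z [ 0.5482 -0.3075  0.056 ]
   depth [ 0.5425 -0.305   0.0565]
   depth [ 0.5485 -0.3077  0.0566]
round [0.5177 0.3045 0.0476] [0.0011 0.0011] top@z [0.5168 0.3015 0.056 ] scene@z [0.5231 0.2982 0.056 ]
   depth [0.5168 0.3014 0.0564]
   depth [0.5241 0.2967 0.0578]
cap [ 0.4477 -0.1167  0.1703] [0.001 0.001] top@z [ 0.4477 -0.1163  0.183 ] scene@z [ 0.4574 -0.1225  0.183 ]
   depth [ 0.4474 -0.1167  0.1785]
   depth [ 0.4547 -0.1206  0.1793]
rocker [0.4636 0.0982 0.0517] [0.0006 0.0006] top@z [0.4634 0.0971 0.058 ] scene@z [0.4679 0.0945 0.058 ]
   depth [0.4633 0.0973 0.0563]
   depth [0.4689 0.0934 0.0597]
square c [ 0.5409 -0.3081  0.04  ] len [0.0885 0.086  0.0882 0.0856] yaw [ -16.8 -106.4  162.9   73.8]
round c [0.5148 0.3002 0.04  ] len [0.0836 0.0881 0.0832 0.0881] yaw [ -76.  -165.1  104.1   15.2]
rocker c [0.4655 0.0857 0.04  ] len [0.0607 0.0728 0.0604 0.0729] yaw [-90.8 179.3  89.2  -0.5]
```

```bash
cat >> h.py <<'E'
from scipy.spatial.transform import Rotation as Ro
def mv(s,tgt,yaw=None):
    """units for servo rows: world target (vertical tool, tool-x yaw deg)"""
    R=Ro.from_quat(s['eef_rot']); d=R.inv().apply(np.array(tgt)-s['tool_pos'])/.06
    out=d.round(3)
    if yaw is None: return out
    y=np.radians(yaw); Rt=np.column_stack([[np.cos(y),np.sin(y),0],[np.sin(y),-np.cos(y),0],[0,0,-1]])
    return out,(np.degrees((R.inv()*Ro.from_matrix(Rt)).as_rotvec())/6).round(3)
E
python3 - <<'E'
from plant import r,eyes
from h import *
s=r.get_state(); m=eyes.camera_model('wrist'); print(m)
R=Ro.from_quat(s['eef_rot']).as_matrix(); print((R.T@(m['pose'][:3,3]-s['tool_pos'])).round(4)); print((R.T@m['pose'][:3,:3]).round(3))
for t in ((.40,-.36,.33),(.44,-.25,.33),(.40,-.1,.33),(.40,.09,.33)): print(mv(s,t,0))
E
```

```text
{'fx': 290.0063977346143, 'fy': 290.0063977346143, 'cx': 282.04540600893586, 'cy': 216.08472691741653, 'pose': array([[ 0.3072806 ,  0.91245636,  0.27018886,  0.26145649],
       [-0.9516162 ,  0.29531718,  0.08493748, -0.57180382],
       [-0.00228967, -0.28321573,  0.9590535 ,  0.38356642],
       [ 0.        ,  0.        ,  0.        ,  1.        ]])}
[ 7.220e-02 -1.000e-04 -1.206e-01]
[[-0.002  0.959  0.283]
 [ 1.     0.001  0.001]
 [ 0.001  0.283 -0.959]]
(array([ 4.49 , -2.645, -1.113]), array([-0.016,  0.004,  2.997]))
(array([ 5.69 , -4.182, -1.111]), array([-0.016,  0.004,  2.997]))
(array([ 5.828, -6.766, -1.106]), array([-0.016,  0.004,  2.997]))
(array([ 6.806, -9.778, -1.101]), array([-0.016,  0.004,  2.997]))
```

{"name": "servo_tool", "arguments": {"deltas": [{"dx":0.9,"dy":-0.53,"dz":-0.5,"az":1,"hand":0},{"dx":1.8,"dy":-1.06,"dz":-1.1,"az":2,"hand":0},{"dx":2.7,"dy":-1.6,"dz":-1.1,"az":3,"hand":0},{"dx":3.6,"dy":-2.1,"dz":-1.1,"az":3,"hand":0},{"dx":4.5,"dy":-2.65,"dz":-1.1,"az":3,"hand":0},{"dx":5.2,"dy":-2.9,"dz":-1.1,"az":3,"hand":0},{"dx":5.7,"dy":-3.1,"dz":-1.1,"az":3,"hand":0},{"dx":5.9,"dy":-3.2,"dz":-1.1,"az":3,"hand":0},{"dx":5.9,"dy":-3.2,"dz":-1.1,"az":3,"hand":0},{"dx":5.9,"dy":-3.2,"dz":-1.1,"az":3,"hand":0}], "newtons": 20}}

```text
schema error: expected keys dx, dy, dz, ax, ay, az, hand
```

```bash
cat > snap.py <<'E'
import sys,pickle
from plant import r,eyes
from h import *
def snap(k):
    m=eyes.camera_model('wrist'); s=r.get_state(); im,d=eyes.snapshot('wrist')
    pickle.dump((im,d,m,s),open(f'pics/{k}.pkl','wb')); cv2.imwrite(f'pics/{k}.png',im[:,:,::-1])
    print(s['clock'],s['tool_pos'].round(4),Ro.from_quat(s['eef_rot']).as_matrix()[:2,0].round(3),s['contact_force'].round(1),s['opening'])
    return im,d,m,s
if __name__=='__main__': im,d,m,s=snap(sys.argv[1]); print(*dark(im,(0,0,560,420),50),sep='\n')
E
python3 snap.py w1
```

```text
0.1 [ 0.1927 -0.594   0.263 ] [0.951 0.309] [-0.4 -0.4 -1.5] 1.0004159405264421
(np.int32(2657), [170.57, 282.92], [119, 252, 84, 55])
(np.int32(2697), [393.82, 283.2], [362, 252, 85, 55])
(np.int32(29856), [234.75, 380.12], [0, 265, 560, 155])
(np.int32(5907), [487.79, 312.46], [407, 265, 153, 105])
```

View pics/w1.png

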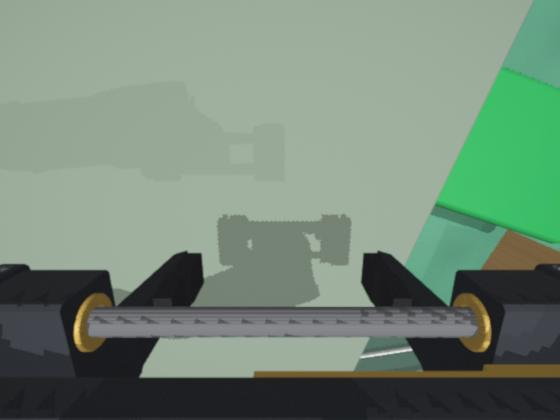

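{"name": "servo_tool", "arguments": {"deltas": [{"dx":0.85,"dy":-0.45,"dz":-0.5,"ax":0,"ay":0,"az":1,"hand":0},{"dx":1.7,"dy":-0.9,"dz":-1.1,"ax":0,"ay":0,"az":2,"hand":0},{"dx":2.5,"dy":-1.4,"dz":-1.1,"ax":0,"ay":0,"az":3,"hand":0},{"dx":3.4,"dy":-1.85,"dz":-1.1,"ax":0,"ay":0,"az":3,"hand":0},{"dx":4.2,"dy":-2.3,"dz":-1.1,"ax":0,"ay":0,"az":3,"hand":0},{"dx":5.0,"dy":-2.75,"dz":-1.1,"ax":0,"ay":0,"az":3,"hand":0},{"dx":5.7,"dy":-3.1,"dz":-1.1,"ax":0,"ay":0,"az":3,"hand":0},{"dx":5.7,"dy":-3.1,"dz":-1.1,"ax":0,"ay":0,"az":3,"hand":0},{"dx":5.7,"dy":-3.1,"dz":-1.1,"ax":0,"ay":0,"az":3,"hand":0},{"dx":5.7,"dy":-3.1,"dz":-1.1,"ax":0,"ay":0,"az":3,"hand":0}], "newtons": 20}}

```text
clock: 1.4
tool_pos: [0.4596, -0.3134, 0.3296]
eef_rot: [1.0, -0.002, -0.0, 0.0]
contact_force: [0.1, -0.9, 0.6]
opening: 0.006
```

```bash
python3 snap.py w1
```

```text
1.4 [ 0.4596 -0.3134  0.3296] [ 1.    -0.003] [ 0.1 -0.9  0.6] 0.0057755154180402744
(np.int32(92), [117.89, 147.79], [111, 143, 13, 11])
(np.int32(135), [2.32, 190.75], [0, 177, 8, 27])
(np.int32(303), [98.73, 212.94], [74, 198, 36, 39])
(np.int32(16), [71.75, 225.56], [69, 224, 7, 5])
(np.int32(4133), [225.52, 284.45], [153, 252, 128, 69])
(np.int32(4135), [338.42, 284.3], [284, 252, 128, 63])
(np.int32(1346), [17.17, 287.69], [0, 265, 39, 42])
(np.int32(1167), [544.64, 287.44], [526, 265, 34, 42])
(np.int32(26763), [278.29, 391.88], [0, 338, 560, 82])
(np.int32(238), [256.84, 356.92], [251, 338, 12, 32])
(np.int32(174), [306.91, 353.75], [302, 338, 12, 27])
```

View pics/w1.png

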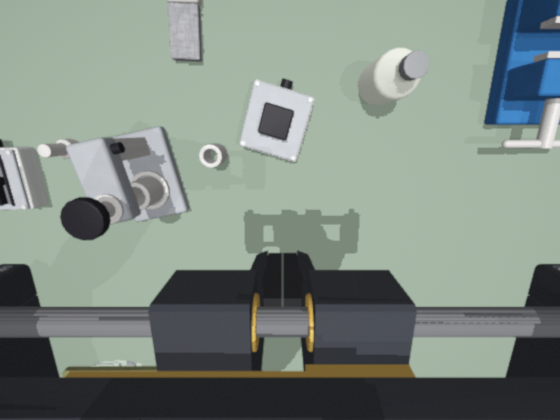

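The wrist view shows the square key at (276,121), the gauge cap at (86,218) and the sleeve in its nest at (150,190). Now I'll move across towards the rocker.

{"name": "servo_tool", "arguments": {"deltas": [{"dx":-0.2,"dy":-0.9,"dz":0,"ax":0,"ay":0,"az":0,"hand":0},{"dx":-0.4,"dy":-1.8,"dz":0,"ax":0,"ay":0,"az":0,"hand":0},{"dx":-0.6,"dy":-2.7,"dz":0,"ax":0,"ay":0,"az":0,"hand":0},{"dx":-0.8,"dy":-3.6,"dz":0,"ax":0,"ay":0,"az":0,"hand":0},{"dx":-1.0,"dy":-4.5,"dz":0,"ax":0,"ay":0,"az":0,"hand":0},{"dx":-1.0,"dy":-5.4,"dz":0,"ax":0,"ay":0,"az":0,"hand":0},{"dx":-1.0,"dy":-5.9,"dz":0,"ax":0,"ay":0,"az":0,"hand":0},{"dx":-1.0,"dy":-5.9,"dz":0,"ax":0,"ay":0,"az":0,"hand":0},{"dx":-1.0,"dy":-5.9,"dz":0,"ax":0,"ay":0,"az":0,"hand":0}]}}

```text
clock: 2.58
tool_pos: [0.4009, 0.0404, 0.3297]
eef_rot: [1.0, -0.001, -0.0, 0.0]
contact_force: [0.3, -0.2, 0.2]
opening: 0.006
```

```bash
python3 snap.py w2
```

```text
2.575 [0.4009 0.0404 0.3297] [ 1.    -0.003] [ 0.3 -0.2  0.2] 0.006187866174634498
(np.int32(18), [75.0, 54.5], [73, 53, 5, 4])
(np.int32(406), [544.51, 73.64], [532, 52, 28, 40])
(np.int32(163), [87.98, 98.43], [78, 81, 16, 31])
(np.int32(40), [233.42, 114.5], [220, 114, 29, 2])
(np.int32(42), [247.76, 129.9], [242, 119, 9, 18])
(np.int32(204), [428.97, 155.94], [422, 136, 25, 43])
(np.int32(4071), [225.78, 284.18], [153, 253, 128, 63])
(np.int32(4074), [338.15, 284.03], [284, 252, 128, 62])
(np.int32(1335), [17.15, 287.65], [0, 265, 39, 42])
(np.int32(1149), [544.74, 287.14], [526, 265, 34, 42])
(np.int32(26723), [278.28, 391.86], [0, 338, 560, 82])
(np.int32(233), [256.89, 356.65], [251, 338, 13, 32])
(np.int32(177), [306.79, 354.18], [302, 338, 12, 29])
```

View pics/w2.png

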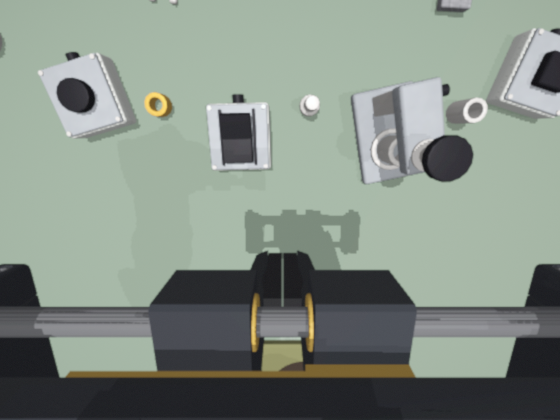

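In this view the rocker box is at (239,136), the cap at (446,158) and the round key at (76,96). The square key is at the right edge.

Run:
```python
import pickle
from h import *
i1,d1,m1,s1=pickle.load(open('pics/w1.pkl','rb'));i2,d2,m2,s2=pickle.load(open('pics/w2.pkl','rb'))
for n,i,b in (('w1 sq',i1,(240,85,310,160)),('w1 cap',i1,(50,185,120,250)),('w2 cap',i2,(415,125,480,190)),('w2 rock',i2,(205,92,275,175)),('w2 sq',i2,(520,40,560,100)),('w2 round',i2,(45,70,105,125))):
    for th in (60,75,95): print(n,th,*[x for x in dark(i,b,th) if x[0]>80])
c=cv2.resize(i2[85:185,195:285],None,fx=6,fy=6,interpolation=cv2.INTER_CUBIC);cv2.imwrite('pics/w2z.png',c[:,:,::-1])
mt=m2;D=d2
for u,v in ((237,122),(237,132),(237,142),(237,150),(237,158),(446,158),(215,110),(265,165)):
    d=np.median(D[v-1:v+2,u-1:u+2]);P=m2['pose'];print((u,v),(P[:3,:3]@np.array([(u-mt['cx'])/mt['fx']*d,-(v-mt['cy'])/mt['fy']*d,-d])+P[:3,3]).round(4))
```

```text
w1 sq 60
w1 sq 75
w1 sq 95 (np.int32(887), [275.37, 121.12], [259, 103, 34, 37])
w1 cap 60 (np.int32(1527), [84.96, 218.27], [61, 198, 49, 41])
w1 cap 75 (np.int32(1604), [85.17, 218.12], [61, 198, 49, 42])
w1 cap 95 (np.int32(1646), [85.2, 218.12], [61, 198, 50, 42])
w2 cap 60 (np.int32(906), [450.47, 159.34], [422, 136, 50, 45])
w2 cap 75 (np.int32(1791), [446.84, 157.81], [422, 136, 51, 45])
w2 cap 95 (np.int32(1835), [446.86, 157.81], [421, 136, 52, 46])
w2 rock 60 (np.int32(736), [235.04, 125.89], [220, 114, 32, 26])
w2 rock 75 (np.int32(899), [235.57, 130.12], [219, 113, 34, 50])
w2 rock 95 (np.int32(1621), [236.99, 137.6], [219, 110, 38, 54])
w2 sq 60 (np.int32(811), [548.59, 72.79], [532, 52, 28, 40])
w2 sq 75 (np.int32(827), [548.5, 72.62], [531, 51, 29, 42])
w2 sq 95 (np.int32(849), [548.38, 72.65], [531, 51, 29, 42])
w2 round 60 (np.int32(692), [74.11, 95.48], [58, 79, 37, 33])
w2 round 75 (np.int32(963), [75.63, 95.08], [57, 79, 38, 33])
w2 round 95 (np.int32(1004), [75.6, 95.06], [57, 78, 38, 35])
(237, 122) [0.4836 0.0972 0.063 ]
(237, 132) [0.4714 0.0983 0.0593]
(237, 142) [0.4587 0.0994 0.0559]
(237, 150) [0.4484 0.0999 0.0559]
(237, 158) [0.438  0.1003 0.0566]
(446, 158) [ 0.448  -0.1116  0.1777]
(215, 110) [0.4996 0.1292 0.0396]
(265, 165) [0.4268 0.064  0.0406]
```

View pics/w2z.png

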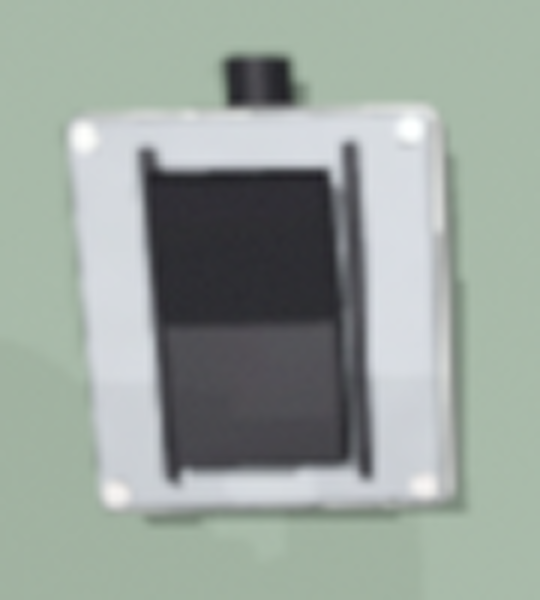

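Run:
```python
import pickle
from h import *
i1,d1,m1,s1=pickle.load(open('pics/w1.pkl','rb'));i2,d2,m2,s2=pickle.load(open('pics/w2.pkl','rb'))
z=lambda x,y:((x+.5)/6-.5+195,(y+.5)/6-.5+85)
c=np.array([cast(m2,*z(*p),.041) for p in ((84,137),(411,129),(424,485),(117,493))]);print(c.round(4));print('box c',c.mean(0).round(4))
e=(c[0]-c[3]+c[1]-c[2]);print('yaw',np.degrees(np.arctan2(e[1],e[0])))
pv=cast(m2,*z(252,323),.056);print('vertex',pv.round(4))
far=cast(m2,*z(243,171),.067);near=cast(m2,*z(258,468),.056);print('far end',far.round(4),'near end',near.round(4))
cap=tri(ray(m1,85.2,218.1),ray(m2,446.85,157.8));print('cap',cap, cast(m1,85.2,218.1,.1785),cast(m2,446.85,157.8,.1785))
print('sq w1',cast(m1,275.4,121.1,.056).round(4),'round w2',cast(m2,75.6,95.06,.056).round(4))
# sq corner correspondences
g=(i1[85:160,240:310].max(2)<95).astype(np.uint8);ct=max(cv2.findContours(g,0,2)[0],key=cv2.contourArea);b=cv2.boxPoints(cv2.minAreaRect(ct))+[240,85];print(b)
g=(i2[45:100,520:560].max(2)<95).astype(np.uint8);ct=max(cv2.findContours(g,0,2)[0],key=cv2.contourArea);print(cv2.approxPolyDP(ct,3,True)[:,0]+[520,45])
w=np.array([cast(m1,*p,.056) for p in b]);e=np.diff(np.vstack([w,w[:1]]),axis=0);print(np.linalg.norm(e,axis=1).round(4),np.degrees(np.arctan2(e[:,1],e[:,0])).round(1))
```

```text
[[0.5027 0.1372 0.041 ]
 [0.5041 0.0649 0.041 ]
 [0.4262 0.0637 0.041 ]
 [0.4247 0.1354 0.041 ]]
box c [0.4644 0.1003 0.041 ]
yaw 1.1075102074753664
vertex [0.4633 0.0997 0.056 ]
far end [0.4941 0.0985 0.067 ] near end [0.4319 0.0999 0.056 ]
cap (array([ 0.44784237, -0.11576001,  0.17145903]), [np.float64(0.0002726878459010532), np.float64(0.00027268784590122556)]) [ 0.45023744 -0.12075164  0.1785    ] [ 0.44821882 -0.11188866  0.1785    ]
sq w1 [ 0.5431 -0.3053  0.056 ] round w2 [0.517  0.3002 0.056 ]
[[256.86792374 131.96226501]
 [265.35848618 102.24528503]
 [293.6226387  110.320755  ]
 [285.13207626 140.03773499]]
[[545  54]
 [531  84]
 [556  92]
 [559  52]]
[0.0381 0.0373 0.0383 0.0383] [ -18.1 -105.3  163.4   74.3]
```

The rocker vertex is at about (0.464, 0.099) with a yaw of about 1°, and the raised half is on the far side. Depth and the level half's height of 56 mm agree. I'll approach above the point 21 mm past the pivot.

{"name": "servo_tool", "arguments": {"deltas": [{"dx":0.7,"dy":-0.5,"dz":0.2,"ax":0,"ay":0,"az":0,"hand":0},{"dx":1.38,"dy":-0.98,"dz":0.8,"ax":0,"ay":0,"az":0,"hand":0},{"dx":1.38,"dy":-0.98,"dz":1.7,"ax":0,"ay":0,"az":0,"hand":0},{"dx":1.38,"dy":-0.98,"dz":2.5,"ax":0,"ay":0,"az":0,"hand":0},{"dx":1.38,"dy":-0.98,"dz":3.2,"ax":0,"ay":0,"az":0,"hand":0},{"dx":1.38,"dy":-0.98,"dz":3.5,"ax":0,"ay":0,"az":0,"hand":0},{"dx":1.38,"dy":-0.98,"dz":3.5,"ax":0,"ay":0,"az":0,"hand":0},{"dx":1.38,"dy":-0.98,"dz":3.5,"ax":0,"ay":0,"az":0,"hand":0}]}}

```text
clock: 3.62
tool_pos: [0.4845, 0.0999, 0.1204]
eef_rot: [1.0, -0.001, 0.001, 0.0]
contact_force: [1.1, -0.1, -0.2]
opening: 0.004
```

```bash
python3 snap.py w3|head -1
python3 - <<'E'
from plant import eyes
import cv2
im,d=eyes.snapshot('scene');cv2.imwrite('pics/s3.png',cv2.resize(im[100:300,170:370],None,fx=3,fy=3,interpolation=2)[:,:,::-1])
E
```

```text
3.625 [0.4845 0.0999 0.1204] [ 1.    -0.002] [ 1.1 -0.1 -0.2] 0.0043739157700492136
```

View pics/w3.png

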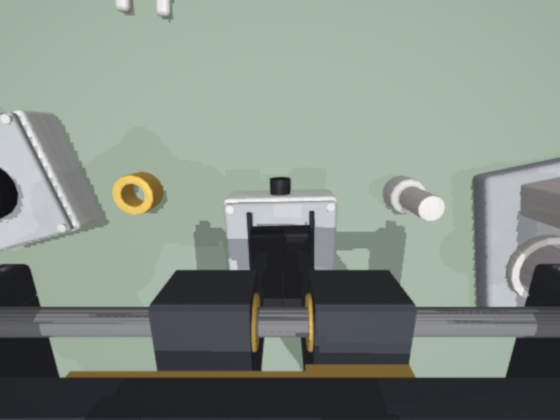

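View pics/s3.png

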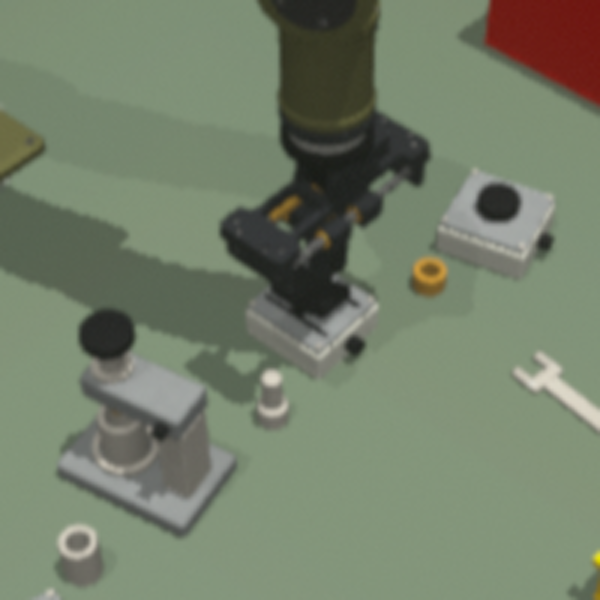

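The fingertips are centred over the far half (columns 250–315 in the wrist picture). I'll press slowly.

{"name": "servo_tool", "arguments": {"deltas": [{"dx":0,"dy":0,"dz":0.2,"ax":0,"ay":0,"az":0,"hand":0},{"dx":0,"dy":0,"dz":0.4,"ax":0,"ay":0,"az":0,"hand":0},{"dx":0,"dy":0,"dz":0.48,"ax":0,"ay":0,"az":0,"hand":0},{"dx":0,"dy":0,"dz":0.53,"ax":0,"ay":0,"az":0,"hand":0},{"dx":0,"dy":0,"dz":0.57,"ax":0,"ay":0,"az":0,"hand":0},{"dx":0,"dy":0,"dz":0.6,"ax":0,"ay":0,"az":0,"hand":0},{"dx":0,"dy":0,"dz":0.63,"ax":0,"ay":0,"az":0,"hand":0},{"dx":0,"dy":0,"dz":0.63,"ax":0,"ay":0,"az":0,"hand":0}]}}

```text
clock: 4.72
tool_pos: [0.4838, 0.101, 0.0819]
eef_rot: [1.0, -0.0, 0.0, -0.0]
contact_force: [1.6, 0.2, 3.3]
opening: 0.005
```

{"name": "servo_tool", "arguments": {"deltas": [{"dx":0,"dy":0,"dz":0.02,"ax":0,"ay":0,"az":0,"hand":0},{"dx":0,"dy":0,"dz":0.04,"ax":0,"ay":0,"az":0,"hand":0},{"dx":0,"dy":0,"dz":0.06,"ax":0,"ay":0,"az":0,"hand":0},{"dx":0,"dy":0,"dz":0.06,"ax":0,"ay":0,"az":0,"hand":0}]}}

```text
clock: 5.22
tool_pos: [0.4841, 0.1009, 0.081]
eef_rot: [1.0, -0.0, 0.001, -0.0]
contact_force: [-0.9, -0.1, 32.9]
opening: 0.007
```

The rocker hit its stop: 33 N at a tip height of 56 mm, as expected. I'll retreat and check by eye.

{"name": "servo_tool", "arguments": {"deltas": [{"dx":0,"dy":0,"dz":-0.5,"ax":0,"ay":0,"az":0,"hand":0},{"dx":0,"dy":0,"dz":-1.3,"ax":0,"ay":0,"az":0,"hand":0},{"dx":-0.2,"dy":0,"dz":-2.2,"ax":0,"ay":0,"az":0,"hand":0},{"dx":-0.6,"dy":0.3,"dz":-3.0,"ax":0,"ay":0,"az":0,"hand":0},{"dx":-1.0,"dy":0.7,"dz":-3.8,"ax":0,"ay":0,"az":0,"hand":0},{"dx":-1.4,"dy":1.0,"dz":-4.2,"ax":0,"ay":0,"az":0,"hand":0},{"dx":-1.4,"dy":1.0,"dz":-4.2,"ax":0,"ay":0,"az":0,"hand":0},{"dx":-1.4,"dy":1.0,"dz":-4.2,"ax":0,"ay":0,"az":0,"hand":0}]}}

```text
clock: 6.22
tool_pos: [0.3993, 0.0412, 0.3295]
eef_rot: [1.0, 0.0, -0.001, 0.0]
contact_force: [-0.1, 0.7, -0.8]
opening: 0.009
```

```bash
python3 snap.py w4|head -1
python3 - <<'E'
import pickle
from h import *
i,D,m,s=pickle.load(open('pics/w4.pkl','rb'))
P=m['pose']
for u,v in [(237,x) for x in range(110,168,5)]+[(446,158)]:
    d=np.median(D[v-1:v+2,u-1:u+2]);print((u,v),(P[:3,:3]@np.array([(u-m['cx'])/m['fx']*d,-(v-m['cy'])/m['fy']*d,-d])+P[:3,3]).round(4))
print(cast(m,*dark(i,(415,120,485,195),75)[0][1],.1785),mv(s,(.449,-.1163,.27),0))
E
```

```text
6.225 [0.3993 0.0412 0.3295] [1. 0.] [-0.1  0.7 -0.8] 0.00929141266547907
(237, 110) [0.4961 0.0989 0.0551]
(237, 115) [0.49   0.0991 0.0556]
(237, 120) [0.4839 0.0993 0.0557]
(237, 125) [0.4778 0.0996 0.0556]
(237, 130) [0.4716 0.0999 0.0559]
(237, 135) [0.4653 0.1001 0.0563]
(237, 140) [0.459  0.1001 0.0579]
(237, 145) [0.4528 0.1    0.0605]
(237, 150) [0.4466 0.0999 0.0633]
(237, 155) [0.4404 0.0999 0.0651]
(237, 160) [0.4333 0.1012 0.0586]
(237, 165) [0.4246 0.1044 0.0401]
(446, 158) [ 0.4466 -0.1103  0.1777]
[ 0.44831051 -0.11163889  0.1785    ] (array([0.83 , 2.625, 0.99 ]), array([0.001, 0.02 , 0.003]))
```

View pics/w4.png

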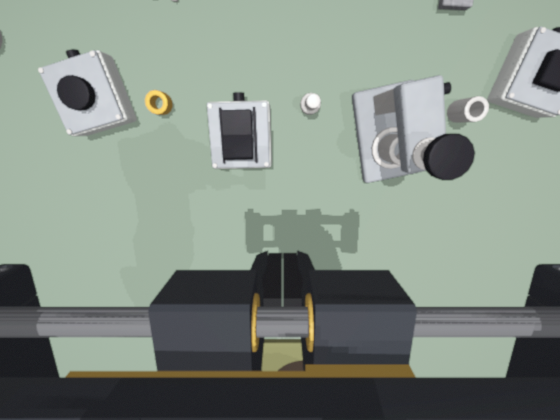

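The rocker is on: its far half is level at 55.6 mm and its near half is raised, by depth and picture. Next is the cap at about (0.448, −0.115).

{"name": "servo_tool", "arguments": {"deltas": [{"dx":0.25,"dy":0.8,"dz":0,"ax":0,"ay":0,"az":0,"hand":0},{"dx":0.5,"dy":1.6,"dz":0.1,"ax":0,"ay":0,"az":0,"hand":0},{"dx":0.81,"dy":2.3,"dz":0.5,"ax":0,"ay":0,"az":0,"hand":0},{"dx":0.81,"dy":2.6,"dz":1.1,"ax":0,"ay":0,"az":0,"hand":0},{"dx":0.81,"dy":2.6,"dz":1.6,"ax":0,"ay":0,"az":0,"hand":0},{"dx":0.81,"dy":2.6,"dz":1.8,"ax":0,"ay":0,"az":0,"hand":0},{"dx":0.81,"dy":2.6,"dz":1.8,"ax":0,"ay":0,"az":0,"hand":0}]}}

```text
clock: 7.15
tool_pos: [0.4482, -0.1144, 0.2213]
eef_rot: [1.0, 0.001, -0.001, -0.0]
contact_force: [0.3, -0.0, 0.6]
opening: 0.007
```

```bash
python3 snap.py w5|head -1
python3 - <<'E'
from plant import eyes
import cv2
im,d=eyes.snapshot('scene');cv2.imwrite('pics/s5.png',cv2.resize(im[150:290,140:280],None,fx=4,fy=4,interpolation=2)[:,:,::-1])
E
```

```text
7.15 [ 0.4482 -0.1144  0.2213] [1.    0.001] [ 0.3 -0.   0.6] 0.00697036402264678
```

View pics/w5.png

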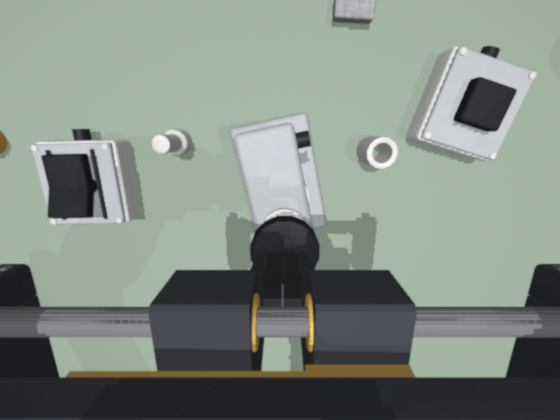

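View pics/s5.png

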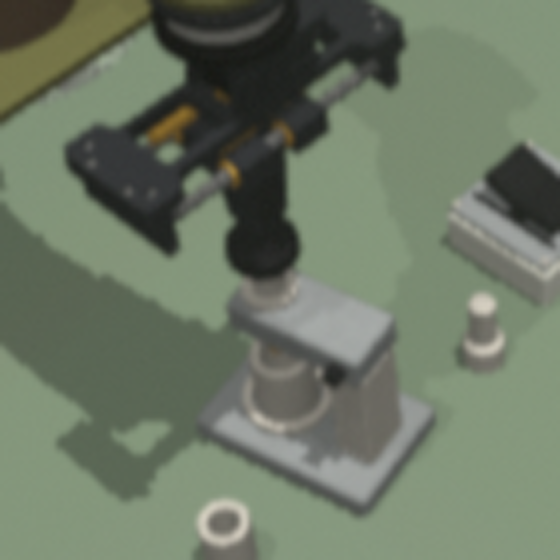

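Run:
```python
import pickle
from h import *
i,D,m,s=pickle.load(open('pics/w5.pkl','rb'))
a=cast(m,284.5,217,.1785);l=cast(m,250,250,.1785);rr=cast(m,319,250,.1785);print('front edge',a,'minus R',a[0]-.022,l,rr)
```

```text
front edge [ 0.4714891  -0.11569057  0.1785    ] minus R 0.44948909759466144 [ 0.45051597 -0.09473939  0.1785    ] [ 0.45051894 -0.13672295  0.1785    ]
```

The cap centre is (0.4495, −0.1157), which is 1.5 mm from the TCP. Pressing now.

{"name": "servo_tool", "arguments": {"deltas": [{"dx":0.02,"dy":0.02,"dz":0.15,"ax":0,"ay":0,"az":0,"hand":0},{"dx":0.02,"dy":0.02,"dz":0.25,"ax":0,"ay":0,"az":0,"hand":0},{"dx":0.02,"dy":0.02,"dz":0.33,"ax":0,"ay":0,"az":0,"hand":0},{"dx":0.02,"dy":0.02,"dz":0.41,"ax":0,"ay":0,"az":0,"hand":0},{"dx":0.02,"dy":0.02,"dz":0.49,"ax":0,"ay":0,"az":0,"hand":0},{"dx":0.02,"dy":0.02,"dz":0.57,"ax":0,"ay":0,"az":0,"hand":0},{"dx":0.02,"dy":0.02,"dz":0.65,"ax":0,"ay":0,"az":0,"hand":0},{"dx":0.02,"dy":0.02,"dz":0.7,"ax":0,"ay":0,"az":0,"hand":0},{"dx":0.02,"dy":0.02,"dz":0.73,"ax":0,"ay":0,"az":0,"hand":0},{"dx":0.02,"dy":0.02,"dz":0.73,"ax":0,"ay":0,"az":0,"hand":0}]}}

```text
clock: 8.5
tool_pos: [0.4495, -0.1164, 0.1785]
eef_rot: [1.0, -0.0, 0.0, 0.0]
contact_force: [0.0, 0.2, 2.7]
opening: 0.004
```

{"name": "servo_tool", "arguments": {"deltas": [{"dx":0,"dy":0,"dz":0.03,"ax":0,"ay":0,"az":0,"hand":0},{"dx":0,"dy":0,"dz":0.05,"ax":0,"ay":0,"az":0,"hand":0},{"dx":0,"dy":0,"dz":0.07,"ax":0,"ay":0,"az":0,"hand":0},{"dx":0,"dy":0,"dz":0.07,"ax":0,"ay":0,"az":0,"hand":0}]}}

```text
clock: 9.0
tool_pos: [0.4495, -0.1164, 0.1762]
eef_rot: [1.0, -0.0, 0.001, 0.0]
contact_force: [-4.7, 1.2, 26.4]
opening: 0.005
```

Tip at 151.2 mm with 26 N: the quill is on its stop. I'll retreat towards the square key and look.

{"name": "servo_tool", "arguments": {"deltas": [{"dx":0,"dy":0,"dz":-0.5,"ax":0,"ay":0,"az":0,"hand":0},{"dx":0,"dy":0,"dz":-1.3,"ax":0,"ay":0,"az":0,"hand":0},{"dx":0,"dy":0.2,"dz":-2.0,"ax":0,"ay":0,"az":0,"hand":0},{"dx":0,"dy":1.0,"dz":-2.3,"ax":0,"ay":0,"az":0,"hand":0},{"dx":0,"dy":1.8,"dz":-2.3,"ax":0,"ay":0,"az":0,"hand":0},{"dx":0.3,"dy":2.6,"dz":-2.3,"ax":0,"ay":0,"az":0,"hand":0},{"dx":0.3,"dy":2.8,"dz":-2.3,"ax":0,"ay":0,"az":0,"hand":0},{"dx":0.3,"dy":2.8,"dz":-2.3,"ax":0,"ay":0,"az":0,"hand":0}]}}

```text
clock: 10.0
tool_pos: [0.4669, -0.2844, 0.3117]
eef_rot: [1.0, -0.001, -0.001, -0.0]
contact_force: [-0.1, 1.1, -0.8]
opening: 0.005
```

```bash
python3 snap.py w6|head -1
```

```text
10.0 [ 0.4669 -0.2844  0.3117] [ 1.    -0.002] [-0.1  1.1 -0.8] 0.004615036270285692
```

View pics/w6.png

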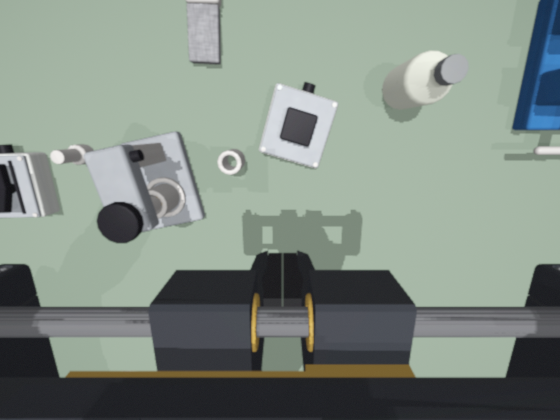

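Run:
```python
import pickle
from h import *
i,D,m,s=pickle.load(open('pics/w6.pkl','rb'));P=m['pose']
def dep(u,v):
    d=np.median(D[v-1:v+2,u-1:u+2]);return (P[:3,:3]@np.array([(u-m['cx'])/m['fx']*d,-(v-m['cy'])/m['fy']*d,-d])+P[:3,3]).round(4)
print('cap',dep(120,222),dark(i,(90,195,150,250),75))
g=(i[95:155,270:330].max(2)<95).astype(np.uint8);ct=max(cv2.findContours(g,0,2)[0],key=cv2.contourArea);rc=cv2.minAreaRect(ct);b=cv2.boxPoints(rc)+[270,95]
w=np.array([cast(m,*p,.056) for p in b]);e=np.diff(np.vstack([w,w[:1]]),axis=0);print('sq',w.mean(0).round(4),np.linalg.norm(e,axis=1).round(4),np.degrees(np.arctan2(e[:,1],e[:,0])).round(1),dep(299,127))
print(mv(s,(.5435,-.306,.11),-16.5))
```

```text
cap [ 0.45   -0.1192  0.1511] [(np.int32(1426), [119.96, 221.91], [98, 202, 45, 41])]
sq [ 0.5428 -0.3042  0.056 ] [0.0378 0.0371 0.0381 0.0382] [ -18.  -106.3  163.6   73.3] [ 0.5428 -0.3054  0.0558]
(array([1.282, 0.36 , 3.36 ]), array([-0.006,  0.012,  2.735]))
```

The cap is at 151.1 mm, so it is fully down. Before going down on the key I'll check the gripper body's clearance to the oil bottle, which stands taller than the body will be.

Run:
```python
import pickle
from plant import eyes
from h import *
i,D,m,s=pickle.load(open('pics/w6.pkl','rb'));mt=eyes.camera_model('top')
print('wrist bottle cap',cast(m,452,70,.13),'top',cast(mt,431,203,.13),'top body',cast(mt,425,204,.09))
b=np.array(cast(m,452,70,.13))[:2]; c=np.array([.5435,-.3055])
for yaw in (-16.5,0,17,73.5,90):
    y=np.radians(yaw);ex=np.array([np.cos(y),np.sin(y)]);ey=np.array([np.sin(y),-np.cos(y)])
    v=np.array([ex@(b-c),ey@(b-c)]);q=np.maximum(np.abs(v)-[.0375,.0935],0);print(yaw,v.round(3),'clear',(np.linalg.norm(q)-.028).round(4))
```

```text
wrist bottle cap [ 0.59312453 -0.44520698  0.13      ] top [ 0.5916372  -0.44129129  0.13      ] top body [ 0.59189281 -0.43761228  0.09      ]
-16.5 [0.087 0.12 ] clear 0.0283
0 [0.05 0.14] clear 0.0198
17 [0.007 0.148] clear 0.0266
73.5 [-0.12   0.087] clear 0.0544
90 [-0.14  0.05] clear 0.0742
```

At yaw −16.5° the clearance is 28 mm, so I'll approach.

{"name": "servo_tool", "arguments": {"deltas": [{"dx":0.6,"dy":0.2,"dz":0,"ax":0,"ay":0,"az":1.4,"hand":0},{"dx":1.27,"dy":0.35,"dz":0.3,"ax":0,"ay":0,"az":2.75,"hand":0},{"dx":1.27,"dy":0.35,"dz":1.0,"ax":0,"ay":0,"az":2.75,"hand":0},{"dx":1.27,"dy":0.35,"dz":1.8,"ax":0,"ay":0,"az":2.75,"hand":0},{"dx":1.27,"dy":0.35,"dz":2.6,"ax":0,"ay":0,"az":2.75,"hand":0},{"dx":1.27,"dy":0.35,"dz":3.2,"ax":0,"ay":0,"az":2.75,"hand":0},{"dx":1.27,"dy":0.35,"dz":3.5,"ax":0,"ay":0,"az":2.75,"hand":0},{"dx":1.27,"dy":0.35,"dz":3.5,"ax":0,"ay":0,"az":2.75,"hand":0},{"dx":1.27,"dy":0.35,"dz":3.5,"ax":0,"ay":0,"az":2.75,"hand":0}]}}

```text
clock: 11.18
tool_pos: [0.5447, -0.3055, 0.1039]
eef_rot: [0.99, -0.143, 0.001, 0.0]
contact_force: [-0.8, -0.5, 0.2]
opening: 0.006
```

```bash
python3 snap.py w7|head -1
python3 - <<'E'
from plant import eyes
import cv2
im,d=eyes.snapshot('scene');cv2.imwrite('pics/s7.png',cv2.resize(im[220:400,90:290],None,fx=3,fy=3,interpolation=2)[:,:,::-1])
E
```

```text
11.175 [ 0.5447 -0.3055  0.1039] [ 0.959 -0.284] [-0.8 -0.5  0.2] 0.00592919074579842
```

View pics/w7.png

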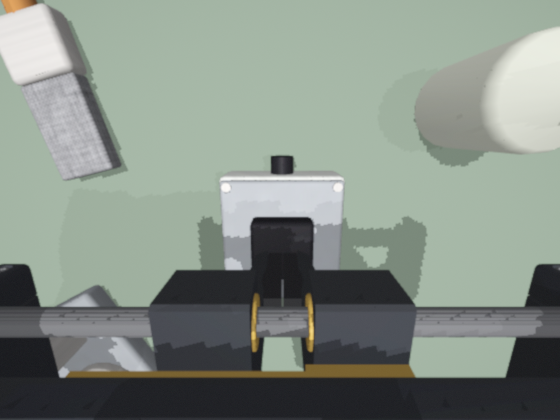

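View pics/s7.png

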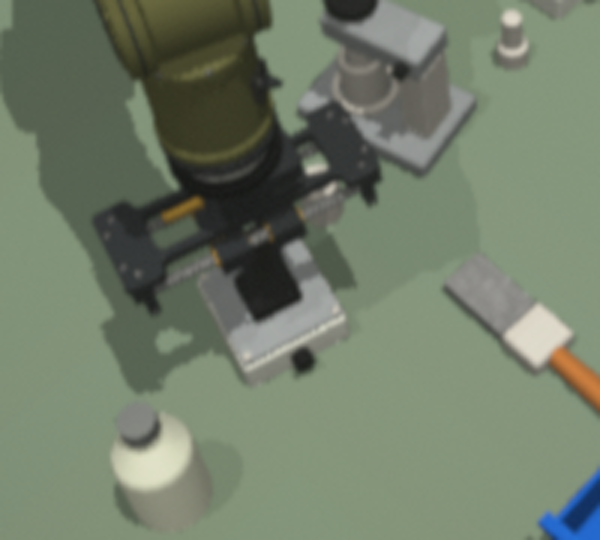

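The fingers are lined up with the key (columns 251–313), so I'll press.

{"name": "servo_tool", "arguments": {"deltas": [{"dx":0,"dy":0,"dz":0.15,"ax":0,"ay":0,"az":0,"hand":0},{"dx":0,"dy":0,"dz":0.3,"ax":0,"ay":0,"az":0,"hand":0},{"dx":0,"dy":0,"dz":0.37,"ax":0,"ay":0,"az":0,"hand":0},{"dx":0,"dy":0,"dz":0.42,"ax":0,"ay":0,"az":0,"hand":0},{"dx":0,"dy":0,"dz":0.46,"ax":0,"ay":0,"az":0,"hand":0},{"dx":0,"dy":0,"dz":0.49,"ax":0,"ay":0,"az":0,"hand":0},{"dx":0,"dy":0,"dz":0.52,"ax":0,"ay":0,"az":0,"hand":0},{"dx":0,"dy":0,"dz":0.54,"ax":0,"ay":0,"az":0,"hand":0},{"dx":0,"dy":0,"dz":0.54,"ax":0,"ay":0,"az":0,"hand":0}]}}

```text
clock: 12.4
tool_pos: [0.5433, -0.3053, 0.0731]
eef_rot: [0.99, -0.144, -0.0, 0.0]
contact_force: [-7.7, 4.7, 26.6]
opening: 0.009
```

Tip at 48.1 mm with 27 N: the key is on its stop. I'll hold there and make the final checks.

```bash
python3 snap.py w8|head -1
python3 - <<'E'
from plant import r,eyes
from h import *
im,d=eyes.snapshot('top');cv2.imwrite('pics/t8.png',cv2.resize(im[180:290,130:450],None,fx=2.4,fy=2.4,interpolation=2)[:,:,::-1])
im,d=eyes.snapshot('scene');cv2.imwrite('pics/s8.png',im[:,:,::-1])
s=r.get_state();print(s['clock'],s['tool_pos'].round(4),s['contact_force'].round(1))
E
```

```text
12.4 [ 0.5433 -0.3053  0.0731] [ 0.959 -0.285] [-7.7  4.7 26.6] 0.009305833660582094
12.55 [ 0.5433 -0.3053  0.0731] [-7.8  3.2 25.9]
```

View pics/t8.png

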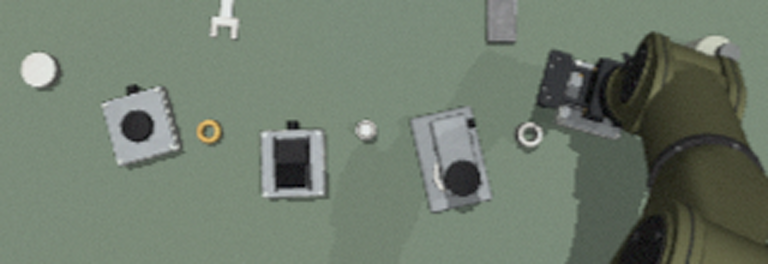

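View pics/s8.png

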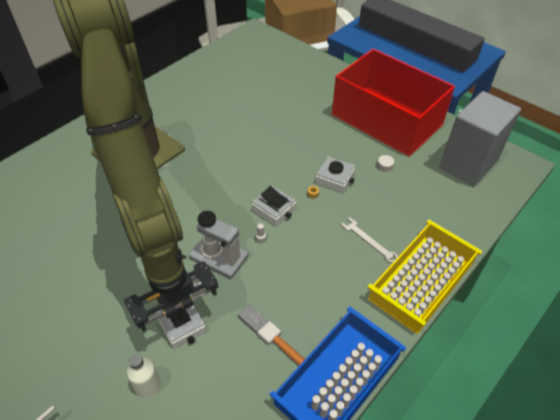

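In the scene view the rocker at (273,203) is on and the cap at (207,219) is low. The bottle at (143,376), pin at (261,232), bush at (313,191), brush and wrench are where they started. The key is held steadily, so I'm handing in.

```bash
python3 -c "
from plant import r
print(r.finish_job())"
```

```text
the job is handed in; nothing more can be done
None
```

I switched the rocker on, pushed the gauge cap down, then pressed the square key and handed in at about 12.6 s of the 64 s, still holding it down.

- **Rocker:** it met its stop at 33 N. Wrist depth afterwards showed the far half level at 55.6 mm (56 expected) and the near half raised.
- **Gauge cap:** it met its stop at 26 N with the fingertips at 151.2 mm. Depth on the cap afterwards read 151.1 mm (151 expected).
- **Square key:** held at about 26 N with the fingertips at 48.1 mm (48 expected when fully down). It was steady over the last two readings, with a side force of about 8 N.
- **Rest of the bench:** the bystanders looked unmoved in the last pictures, by eye only. I never touched the round key. The spare sleeve and oil bottle were partly hidden by the arm in one view but clear in the other. I had no clear final look at the sleeve in its nest. Nothing touched it except the gauge's plug going into its bore.

**Disagreements:** the scene and top cameras differed by 6 to 11 mm. Triangulated heights also came out about 7 to 8 mm low for the keys and cap, and about 6 mm low for the rocker. For the presses I used the wrist camera and depth readings, which matched the given heights and the contact heights to about 1 mm. An exception was the cap before pressing, where the first wrist-camera fixes differed by up to 9 mm sideways. A closer look from above the cap settled that. My first move call was refused because it left out keys, and nothing moved.

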